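Feed the buckle carrier under the press guard with the push stick

ROBOT

A 7-joint arm with a two-finger parallel gripper is mounted at the origin on the work surface. World frame = base frame: x ahead of the robot, y to its left, z up, the work surface at z = 0. Lengths are in mm, angles in rad, forces in N, time in s.
With the tool pointing down it reaches from about 350 to 900 mm from the base axis. Payload 8.1 kg.
Tool frame: the origin (TCP) lies between the finger pads; the fingertips stand 17 mm ahead of it and the grasp point (between the pads) lies 2 mm behind it (manip.nose_length is the distance from the TCP to the fingertips, in mm); z points along the fingers, y is the line along which they close (so a half turn about z gives the same grasp; the last joint's range is limited). The gripper opens to 92 mm and grips with 3 to 60 N. Pads are 19 mm wide; open, the fingers measure 130 mm over their backs; the gripper's body (75 mm by 190 mm) begins 47 mm behind the grasp point.
Start: joints at [1.17, 0.434, 0.025, 1.573, -0.012, 1.134, -0.075], TCP at [183.362, -597.511, 243.742] pointing down, gripper open.
Joint ranges: [-2.62, 2.62], [-0.44, 2.09], [-1.27, 1.32], [0.08, 2.57], [-1.32, 4.46], [0.12, 2], [-2.74, 2.74]. Speed limits (rad/s): [2.22, 2.22, 3.01, 3.01, 3.14, 3.14, 3.14].

INTERFACE

Orientations are given as a unit quaternion [w, x, y, z].
In Python, from workcell import manip, eyes gives the robot as it stands. The module is installed in compiled form; this text tells all that it offers.
- The arm moves only by the shell command python3 -m creep 'ROWS' [OPENING] [FORCE]. ROWS is JSON, a list of rows, each a list of 2 entries, a list of its own where there are three numbers: the shift along the tool's x, y, z in units of 40 mm (1.0 is 40 mm), then the turn, a rotation vector about the tool's x, y, z in units of 6 degrees (1.0 is 6 degrees). In form: [[[tx, ty, tz], [rx, ry, rz]], ...]. A call has 1 to 8 rows; each row shifts and turns the commanded pose from where the row before left it, along the tool's axes as they then stand; what a row does not reach is not made up. A row lasts 1/12 s, in which the tool goes at most 41.7 mm and 7.16 degrees, less where a joint would pass 70% of its speed; a pose out of reach is approached as far as the arm can. A call is refused whole if a number of a shift passes 1 or a number of a turn 1, either way. A call with a gripper value outside its range is refused whole. OPENING is the finger opening in mm, from 0 to 91.8, set as the call begins (- or left out, the last holds). The fingers move at their own pace and stop on an object; FORCE is the grip in N (left out, the last holds). Time passes only in rows, so rows that do not move let the fingers close. It gives the time, the measured TCP pose, the force, the opening and the grip force at its end, in the units of the state.
- manip.state(): the state, without advancing time (a new reading comes with each control period).
- eyes.read_camera(name): name is "scene" or "top" or "wrist"; returns the picture (420x560x3 uint8, red, green, blue); there is no depth.
- eyes.camera_info(name): a dict with "mtx" (3x3 intrinsics, pixels), "pose" (4x4, takes a point from camera to world coordinates). Camera axes: x right, y down, z forward; pixel columns grow to the right and rows downward; lengths in mm; the calibration is good to about 2 mm. The wrist camera is an equidistant fisheye: a pixel r from the principal point sees the ray r / f radians off the axis. A picture is of the moment at which its call begins: read the wrist's pose just before it. camera_info takes no time and is no camera call; for the wrist camera it gives the pose at the moment of the call.
- manip.finish_job(): hands the job in; it is judged then, once.
The state is a dict: "time": time; "joints": joint angles; "qd": joint speeds; "joint_efforts": joint torques, N m; "position": TCP position; "eef_rot": TCP orientation; "ft_force": force on the tool from outside, world axes, zero at the start; "ft_torque": the same for the moment, N m; "grip_width": finger opening in mm; "gripper_force": force on a finger pad.
Only numpy, scipy, OpenCV 4.12 (cv2) and the standard library are available. Lean on these libraries where they do the work, as an engineer would, in place of code of your own. Each camera call takes 0.05 s, during which the arm holds its last target. There are 200 camera calls.

TASK

Take the orange push stick from its rest and, with its end behind the carrier that holds the bronze buckle, feed the carrier under the guard of the green press until it is solid against the back stop; lean on it there for about a second with some 12 N, never pushing with more than 20 N. Then draw the stick out, set it back upright in its rest the same way round and let go. Keep the gripper off the carrier, the buckle in its nest and everything else where it is.

Things in the scene. Friction and masses are not known exactly. Their poses are not given: they have to be found in the camera images.
- press: Green bench snap press, 460 x 180 mm, column and arm up to 370 mm high. Origin: on the counter under the middle of the guard opening; +x = feed direction, z up. Steel bed, top 40 mm above the origin, from x = -160 to 300 mm. Two rails on it, 8 mm high, 16 mm wide, inner faces at y = +-31.5 mm, from x = -160 to 200 mm.
- guard_mouth (a point): On the bed, in the middle of the guard's opening (press x = 0), axes as the press. The clear yellow-framed guard runs from here to x = 168 mm, 146 mm wide, up to 206 mm above the counter; its front pane ends 33 mm above the bed, so the opening is 33 mm high, 134 mm wide.
- side_pin (a point): Nose of the sprung brass pin inside the guard (press x = 40 mm, +y side) that holds the carrier to the other rail. As the carrier's front corner passes it the push rises to 4 to 7 N; from there on the carrier drags at 1 to 6 N. This is not the stop.
- stop_zone (a point): Middle of the range, on the bed at press x = 109 mm, in which the back stop is set. The stop is clamped anew for each batch and is not measured: its rubber face stands at x = 88 to 130 mm and is found by feel. The rubber gives 1 mm per 5 N, 5 mm in all. Home: over 9 N (aim for 12) for 0.4 s with the carrier at rest against it; over 20 N of push on the carrier spoils it.
- carrier: Aluminium work carrier, 75 (x) x 60 (y) mm, 0.13 to 0.24 kg, flat on the bed between the rails, 1.5 mm play each side, at first outside the guard. Origin: centre of its underside; +x = rounded front, towards the press. Plate 8 mm, nest rim up to 14 mm, full-width rear wall up to 20 mm high; the stick pushes on its rear face at x = -37.5 mm.
- buckle: Bronze coat buckle, 56 x 44 x 5 mm, 0.06 kg, loose in the carrier's nest (60 x 47 mm, 6 mm deep). Origin: centre of its underside, 8 mm above the carrier's underside. Must stay in the nest.
- push_stick: Orange plastic push stick, 0.08 to 0.13 kg, standing on its lower edge in its rest. Origin: centre of the lower edge; +x to the pushing end. Straight blade, x = -132.5 to 132.5 mm, 12 mm thick (y), 22 mm high. Handle: upright block 14 mm thick (y), x = -85 to -25 mm, up to 52 mm above the lower edge; gripped across its thickness from above.
- stick_grip (a point): Where to grip the handle: middle of its thickness, stick x = -55 mm, 36 mm above the lower edge. Axes as the stick.
- stick_tip (a point): Middle of the flat black rubber pushing face, stick x = 132.5 mm, 11 mm above the lower edge. With the lower edge about 4 mm above the bed the blade clears the guard opening and meets the carrier's rear wall.
- rest: Steel rest of the stick, fixed: base plate 220 x 50 x 6 mm with U-saddles at x = -90 and 90 mm, slot 16 mm wide and 16 mm deep, flared lips up to 28 mm above the counter. Origin: on the counter under its middle, x along the stick. In place the stick's origin is at x = 8, y = 0, z = 6 mm, its +x along the rest's +x.
- toggle: Olive coat toggle, rod 46 mm long, 14 mm diameter, in the tray; leave alone. Origin: centre of its underside.
- button_a: Tin uniform button, 24 mm diameter, 8 mm high, in the tray; leave alone. Origin: underside.
- button_b: Tin uniform button like the other, in the tray; leave alone. Origin: underside.
- ring_dish: White ceramic ring dish, 72 mm diameter, 22 mm high, in the tray (lip 22 mm high) at the foot of the cabinet's slide; leave alone. Origin: underside.
- spool: Blue thread spool, 36 mm diameter, 50 mm high, standing on the counter; leave alone. Origin: underside.
- spare_carrier: Empty spare carrier like the other, on the counter behind; leave alone. Origin: centre of its underside.

How it is judged (in metres and radians):
On the way, in this order (a step that is already met when the one before it is completed fails the run):
1. the push stick is lifted out of its rest (z of push_stick in the frame of rest above 0.035 m), for 0.1 s.
2. the carrier is under the guard and the stick holds it against the back stop with more than 9 N (x of carrier in the frame of press above 0.047 m and contact force between push_stick and carrier above 9 N and linear speed of carrier below 0.006 m/s), for 0.4 s.
At the end, for the whole second after the job is handed in: The carrier rests flat and square on the bed where it was pressed home (origin over 47 mm inside the opening), the buckle is in its nest, and the stick is released and at rest in its rest, upright, the same way round, within 15 mm along and 6 mm across of its place (x of carrier in the frame of press above 0.047 m and y of carrier in the frame of press between -0.004 and 0.004 m and z of carrier in the frame of press between 0.037 and 0.043 m and angle between the x axis of carrier and the x axis of press, either way round below 0.06 rad and linear speed of each of carrier, push_stick below 0.01 m/s and horizontal distance between buckle and carrier below 0.008 m and z of buckle in the frame of carrier below 0.012 m and x of push_stick in the frame of rest between -0.007 and 0.023 m and y of push_stick in the frame of rest between -0.006 and 0.006 m and z of push_stick in the frame of rest below 0.01 m and angle between push_stick's own z axis and vertical below 0.15 rad and x of stick_tip in the frame of rest above 0.12 m); the robot touches nothing.
It fails at once if the push on the carrier exceeds 20 N (contact force between push_stick and carrier above 20 N).
It fails at once if the gripper or arm touches the carrier or the buckle (contact force between any of the fingers, the arm and carrier above 0.5 N or contact force between any of the fingers, the arm and buckle above 0.5 N).
It fails at once if the buckle is jolted out of its nest (not (horizontal distance between buckle and carrier below 0.008 m and z of buckle in the frame of carrier below 0.012 m)).
It fails at once if a bystander is disturbed (moved over 15 mm) (distance of any of toggle, button_a, button_b, ring_dish, spool, spare_carrier from where it was at the start of the episode above 0.015 m).
It also fails if it takes over 67 s, if anything falls off the work surface, if the arm or the gripper's body presses on something with over 40 N, if the wrist force passes 120 N, or if a joint passes its speed limit or range.

## Working session

There is one attempt and no reset: what is moved stays moved. The work goes in short steps, Python scripts to look and compute and a shell command to move; the robot and the scene stay as the last step left them, time stands still between calls to the robot, and variables do not carry over. Pictures are saved under pics/ and viewed, at most 10 in all, crops included, and the job is handed in when it is done.

```bash
mkdir -p pics
python3 - <<'E'
from workcell import manip, eyes
import cv2,numpy as np
for n in ("scene","top","wrist"):
    i=eyes.camera_info(n); print(n,np.round(i["mtx"],1).tolist(),np.round(i["pose"],4).tolist())
    cv2.imwrite(f"pics/{n}0.png",eyes.read_camera(n)[:,:,::-1])
s=manip.state();print({k:np.round(v,3).tolist() for k,v in s.items()})
E
```

```text
scene [[523.5, 0.0, 278.5], [0.0, 523.5, 222.8], [0.0, 0.0, 1.0]] [[0.8309, 0.334, -0.445, 1329.1459], [0.5559, -0.4649, 0.6891, -938.7675], [0.0233, -0.8199, -0.572, 963.8376], [0.0, 0.0, 0.0, 1.0]]
top [[414.9, 0.0, 285.6], [0.0, 414.9, 211.9], [0.0, 0.0, 1.0]] [[0.0255, -0.9911, 0.1304, 494.4272], [-0.9994, -0.0284, -0.0211, 124.3912], [0.0247, -0.1298, -0.9912, 1034.3461], [0.0, 0.0, 0.0, 1.0]]
wrist [[325.2, 0.0, 277.0], [0.0, 325.2, 212.8], [0.0, 0.0, 1.0]] [[0.294, -0.9253, -0.2396, 245.6306], [-0.9558, -0.2853, -0.0709, -577.7682], [-0.0027, 0.2498, -0.9683, 383.8671], [0.0, 0.0, 0.0, 1.0]]
{'time': 0.15, 'joints': [1.17, 0.435, 0.025, 1.574, -0.012, 1.134, -0.075], 'qd': [0.001, -0.002, -0.0, -0.003, -0.0, 0.001, 0.002], 'joint_efforts': [0.002, -66.826, 0.986, -31.47, -0.06, 0.039, 0.0], 'position': [183.251, -597.139, 243.11], 'eef_rot': [-0.001, 0.989, 0.148, -0.0], 'ft_force': [0.655, 0.345, -0.422], 'ft_torque': [0.028, -0.043, -0.006], 'gripper_force': 0.0, 'grip_width': 91.81}
```

View pics/top0.png

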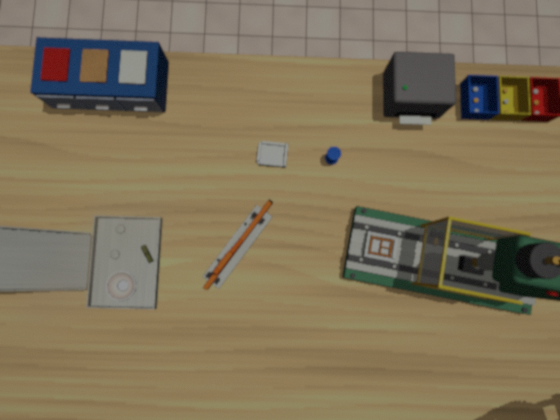

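View pics/scene0.png

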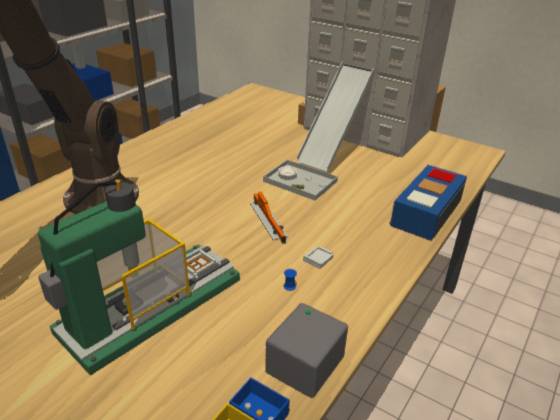

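Run:
```python
import cv2,numpy as np
t=cv2.imread("pics/top0.png");s=cv2.imread("pics/scene0.png")
R=lambda im,x,y,w,h,k:cv2.resize(im[y:y+h,x:x+w],None,fx=k,fy=k,interpolation=cv2.INTER_CUBIC)
a=R(t,195,195,85,100,6)  # 510x600
b=R(s,240,185,60,60,4.8)
o=np.zeros((600,800,3),np.uint8);o[:,:510]=a;o[:288,510:798]=b
cv2.imwrite("pics/c1.png",o)
cv2.imwrite("pics/c2.png",R(t,340,200,200,115,4))
```

```text
(no output)
```

View pics/c1.png

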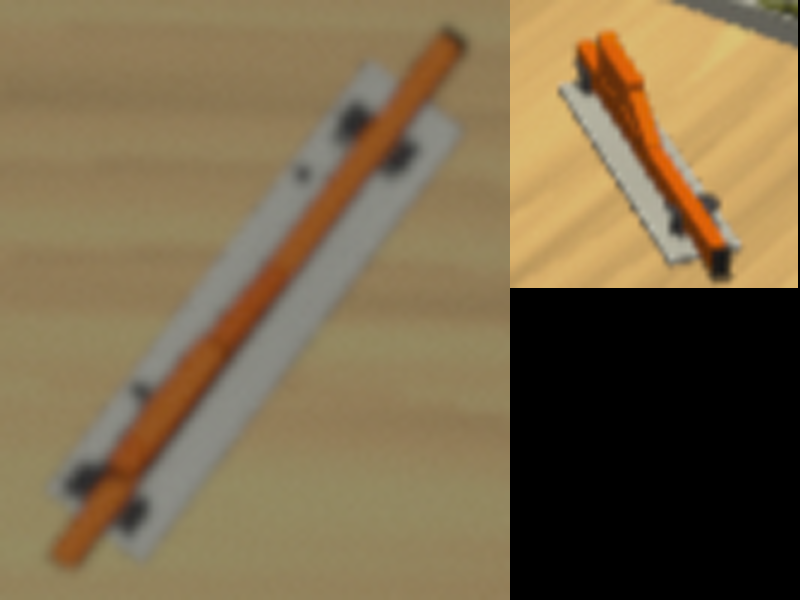

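View pics/c2.png

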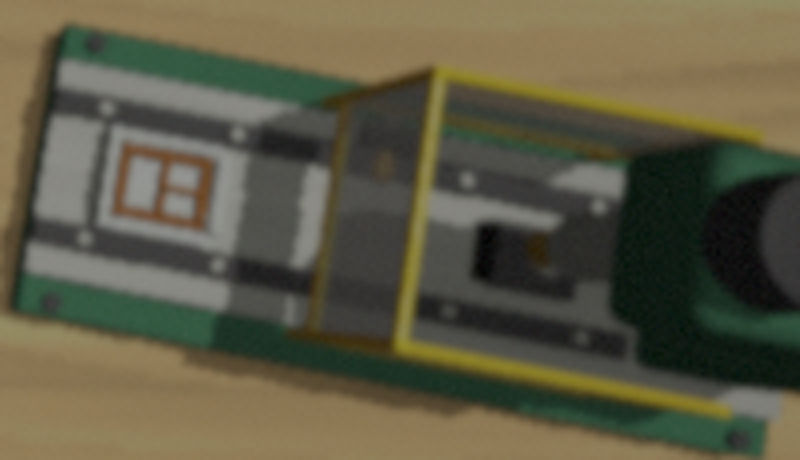

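In c1 the black tip is at (455,36), that is top-image pixel (271,201). The stick's back end is at (66,556) and the rest plate corners are at (372,62), (462,125), (140,560) and (50,490). In c2 the rails start at (52,103) and (35,233), and the carrier lies near (160,185) with its rear wall on the left. Next I'll fit the poses.

```bash
cat > h.py <<'E'
from workcell import manip, eyes
import numpy as np, cv2
from scipy.optimize import least_squares
from scipy.spatial.transform import Rotation as Rn
I={n:eyes.camera_info(n) for n in ("top","scene")}
def proj(n,P):
    i=I[n];T=np.linalg.inv(np.array(i["pose"]));p=np.atleast_2d(P)@T[:3,:3].T+T[:3,3]
    p=p@np.array(i["mtx"]).T;return p[:,:2]/p[:,2:]
def unproj(n,uv,z):
    i=I[n];T=np.array(i["pose"]);d=T[:3,:3]@np.linalg.inv(i["mtx"])@[uv[0],uv[1],1];return T[:3,3]+d*(z-T[2,3])/d[2]
def place(q,P):
    c,s=np.cos(q[2]),np.sin(q[2]);P=np.atleast_2d(P);return np.c_[q[0]+c*P[:,0]-s*P[:,1],q[1]+s*P[:,0]+c*P[:,1],P[:,2]]
def fit(n,P,uv,q0):
    r=least_squares(lambda q:(proj(n,place(q,P))-uv).ravel(),q0,x_scale=[100,100,1]);return r.x,np.round(r.fun.reshape(-1,2),1).tolist()
def rel(p,yaw):
    "shift from the measured pose to p in current tool axes (40mm units), and turn about tool z (6deg units) so that tool x is at yaw"
    s=manip.state();w=s["eef_rot"];R=Rn.from_quat([w[1],w[2],w[3],w[0]])
    t=R.inv().apply(np.array(p)-s["position"])/40
    G=Rn.from_matrix(np.array([[np.cos(yaw),np.sin(yaw),0],[np.sin(yaw),-np.cos(yaw),0],[0,0,-1]]))
    r=(R.inv()*G).as_rotvec(degrees=True)/6
    return np.round(t,3).tolist(),np.round(r,3).tolist()
E
python3 - <<'E'
from h import *
c1=lambda *a:np.array(a)/6+[195-.42,195-.42]
c2=lambda *a:np.array(a)/4+[340-.4,200-.4]
rq,e=fit("top",[[110,25,6],[110,-25,6],[-110,-25,6],[-110,25,6]],c1([372,62],[462,125],[140,560],[50,490]),[500,240,-.64]);print("rest",rq,e)
sq,e=fit("top",[[132.5,0,28],[-132.5,0,28],[-85,0,58]],c1([455,36],[66,556],[122,468]),[500,240,-.64]);print("stick",sq,e, "in rest",sq[:2]-place(rq,[8,0,0])[0,:2])
pq,e=fit("top",[[-160,39.5,48],[-160,-39.5,48],[200,-39.5,48]],c2([52,103],[35,233],[632,345]),[500,-250,-1.75]);print("press",pq,e)
print("guard corner chk",(proj("top",place(pq,[[0,73,206],[0,-73,206],[0,67,73],[-160,90,20],[300,-90,20],[300,90,20]]))-[340,200])*4)
for u,z in (([105,178],60),([218,200],48),([164,187],48)):
    w=unproj("top",c2(u)[0],z);d=w[:2]-pq[:2];c,s=np.cos(pq[2]),np.sin(pq[2]);print(w,"press",c*d[0]+s*d[1],-s*d[0]+c*d[1])
print("spool",unproj("top",[333,155],50),"spare",unproj("top",[272,154],14))
# scene check
print("scene tip",proj("scene",place(sq,[[132.5,0,28],[-85,0,58],[-25,0,50]])))
E
```

```text
rest [542.49050663 218.76452482  -0.60529282] [[-0.5, -0.7], [0.6, 0.5], [0.6, 0.4], [-0.8, -0.2]]
stick [547.01561125 214.97346468  -0.60609051] [[0.6, -0.8], [-0.8, 1.1], [0.2, -0.3]] in rest [-2.05357952  0.76096303]
press [ 532.38132862 -211.83336256   -1.72692833] [[0.7, 0.1], [-0.3, 0.2], [-0.4, -0.2]]
guard corner chk [[431.60716434  64.14513861]
 [393.69469823 351.28282487]
 [336.80621199 101.32454373]
 [ 57.87281374  26.3822597 ]
 [756.93975524 453.63605   ]
 [786.8112333  161.49297391]]
[551.64276356 -87.47050063  60.        ] press -125.84525230178538 -0.31108884264307335
[ 541.05578898 -157.79753039   48.        ] press -54.72741280399056 0.1664581033490844
[ 547.93213667 -125.44411116   48.        ] press -87.75655082615984 1.9282568188217137
spool [767.60725626  -8.91183526  50.        ] spare [775.21643497 140.70323465  14.        ]
scene tip [[284.5043889  236.43257319]
 [260.03455071 192.21393958]
 [266.35702641 203.56544127]]
```

```bash
python3 -m creep '[[[0.55,-0.71,-0.25],[0,0,-0.8]],[[0.61,-0.66,-0.25],[0,0,-0.8]],[[0.66,-0.61,-0.25],[0,0,-0.8]],[[0.71,-0.55,-0.25],[0,0,-0.8]],[[0.75,-0.49,-0.25],[0,0,-0.8]],[[0.79,-0.43,-0.25],[0,0,-0.8]],[[0.82,-0.36,-0.25],[0,0,-0.8]],[[0.85,-0.29,-0.25],[0,0,-0.8]]]' 70
python3 -c "
from h import *
print(manip.state()['joints'],rel([501.8,246.3,200],2.536))"
```

```text
time: 0.82
position: [284.6, -326.8, 324.1]
eef_rot: [0.0, 0.884, 0.467, -0.0]
ft_force: [1.4, -0.5, 0.5]
grip_width: 70.3
gripper_force: 0.0
[ 0.94950307  0.06900046 -0.23216658  1.86362797  0.01733831  1.21099158
  0.11295605] ([14.896, -3.589, 3.097], [-0.004, 0.001, -14.935])
```

```bash
python3 -m creep '[[[0.87,-0.21,0],[0,0,-0.9]],[[0.89,-0.13,0],[0,0,-0.9]],[[0.9,-0.04,0],[0,0,-0.9]],[[0.9,0.04,0],[0,0,-0.9]],[[0.89,0.13,0],[0,0,-0.9]],[[0.87,0.21,0],[0,0,-0.9]],[[0.85,0.29,0],[0,0,-0.9]],[[0.82,0.37,0],[0,0,-0.9]]]' >/dev/null
python3 -m creep '[[[0.78,0.45,0.1],[0,0,-0.9]],[[0.74,0.52,0.1],[0,0,-0.9]],[[0.68,0.58,0.1],[0,0,-0.9]],[[0.63,0.65,0.1],[0,0,-0.9]],[[0.56,0.7,0.1],[0,0,-0.9]],[[0.49,0.75,0.1],[0,0,-0.9]],[[0.42,0.8,0.1],[0,0,-0.9]],[[0.34,0.83,0.1],[0,0,-0.9]]]'
python3 -c "
from h import *
print(manip.state()['joints'],rel([501.8,246.3,200],2.536))"
```

```text
time: 2.15
position: [491.9, 209.8, 291.3]
eef_rot: [-0.0, 0.325, 0.946, -0.0]
ft_force: [0.7, -0.5, 0.4]
grip_width: 69.8
gripper_force: 0.0
[ 0.12472223  0.36958233 -0.84104679  1.67239063  0.28973933  1.23038755
  0.12825019] ([0.366, 0.873, 2.281], [-0.003, -0.0, -0.537])
```

```bash
python3 -m creep '[[[0.18,0.44,0.5],[0,0,-0.27]],[[0.18,0.44,0.5],[0,0,-0.27]],[[0,0,0.7],[0,0,0]],[[0,0,0.7],[0,0,0]],[[0,0,0.7],[0,0,0]],[[0,0,0.6],[0,0,0]],[[0,0,0],[0,0,0]],[[0,0,0],[0,0,0]]]'
python3 - <<'E'
from h import *
print(rel([501.8,246.3,40],2.536))
i=eyes.camera_info("wrist");im=eyes.read_camera("wrist")
np.savez("w1.npz",im=im,pose=i["pose"],mtx=i["mtx"])
T=np.linalg.inv(np.array(i["pose"]));K=np.array(i["mtx"])
def pw(P):
    p=P@T[:3,:3].T+T[:3,3];r=np.hypot(p[:,0],p[:,1]);th=np.arctan2(r,p[:,2]);return np.c_[K[0,2]+K[0,0]*th*p[:,0]/r,K[1,2]+K[1,1]*th*p[:,1]/r]
q=[547.0,215.0,-.606]
o=im[:,:,::-1].copy()
P=place(q,[[132.5,6,28],[132.5,-6,28],[-132.5,6,28],[-132.5,-6,28],[-85,7,58],[-85,-7,58],[-25,7,58],[-25,-7,58]])
uv=pw(P);print(np.round(uv,1).tolist())
o=cv2.resize(o,None,fx=1.42,fy=1.42,interpolation=cv2.INTER_CUBIC)
for u in uv: cv2.circle(o,tuple(int(round(v*1.42)) for v in u),2,(255,0,255),-1)
cv2.imwrite("pics/w1.png",o)
E
```

```text
time: 2.82
position: [500.8, 244.6, 143.0]
eef_rot: [-0.001, 0.3, 0.954, -0.001]
ft_force: [0.9, 0.5, 0.1]
grip_width: 70.0
gripper_force: 0.0
([0.0, 0.056, 2.576], [-0.022, -0.014, -0.032])
[[285.9, 386.1], [274.6, 386.1], [288.4, 119.1], [273.0, 119.1], [291.1, 185.4], [271.2, 185.4], [290.4, 264.2], [271.8, 264.2]]
```

View pics/w1.png

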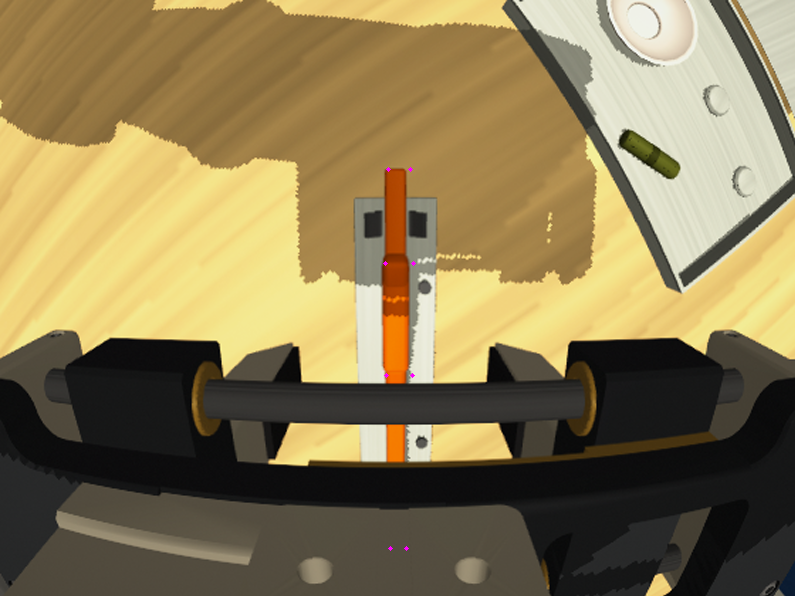

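The wrist view shows the stick centred between the fingers, with the handle at about (396,340) and the finger midpoint at about x=395. I'll descend straight down and grip.

```bash
python3 -m creep '[[[0,0,0.5],[0,0,0]],[[0,0,0.5],[0,0,0]],[[0,0,0.5],[0,0,0]],[[0,0,0.5],[0,0,0]],[[0,0,0.3],[0,0,0]],[[0,0,0.2],[0,0,0]],[[0,0,0],[0,0,0]],[[0,0,0],[0,0,0]]]' 40
python3 -c "
from h import *
print(rel([501.8,246.3,40],2.536))"
```

```text
time: 3.53
position: [502.0, 245.4, 44.6]
eef_rot: [0.0, 0.3, 0.954, 0.0]
ft_force: [-0.1, 0.4, 1.2]
grip_width: 39.9
gripper_force: 0.0
([0.016, 0.015, 0.116], [0.009, 0.004, -0.034])
```

```bash
python3 -m creep '[[[0,0,0.1],[0,0,0]],[[0,0,0],[0,0,0]],[[0,0,0],[0,0,0]],[[0,0,0],[0,0,0]],[[0,0,0],[0,0,0]],[[0,0,0],[0,0,0]],[[0,0,0],[0,0,0]],[[0,0,0],[0,0,0]]]' 5 40
python3 -c "
from h import *
s=manip.state();print(s['position'],s['eef_rot'],s['gripper_force'],s['grip_width'],s['ft_force'])"
```

```text
time: 4.2
position: [501.6, 245.1, 40.0]
eef_rot: [0.0, 0.3, 0.954, 0.0]
ft_force: [-0.7, -0.6, 5.6]
grip_width: 13.6
gripper_force: 40.0
[501.62194926 245.08419546  40.04949486] [2.24352141e-04 2.99899479e-01 9.53970776e-01 1.07858875e-04] 40.00008165836334 13.648411772636315 [-0.68395544 -0.55365603  5.56579113]
```

```bash
python3 -m creep '[[[0,0,-0.2],[0,0,0]],[[0,0,-0.4],[0,0,0]],[[0,0,-0.5],[0,0,0]],[[0,0,-0.5],[0,0,0]],[[0,0,-0.5],[0,0,0]],[[0,0,-0.4],[0,0,0]],[[0,0,0],[0,0,0]],[[0,0,0],[0,0,0]]]'
python3 -m creep '[[[0,0,0],[0,0,0.9]],[[0,0,0],[0,0,0.9]],[[0,0,0],[0,0,0.9]],[[0,0,0],[0,0,0.9]],[[0,0,0],[0,0,0.9]],[[0,0,0],[0,0,0.9]],[[0,0,0],[0,0,0.9]],[[0,0,0],[0,0,0.9]]]'
python3 -m creep '[[[0,0,0],[0,0,0.9]],[[0,0,0],[0,0,0.9]],[[0,0,0],[0,0,0.9]],[[0,0,0],[0,0,0.78]],[[0,0,0],[0,0,0]],[[0,0,0],[0,0,0]]]'
python3 -c "
from h import *
pq=[532.4,-211.8,-1.727]
print(rel(place(pq,[-343,0,78])[0],pq[2]+np.pi))"
```

```text
time: 4.87
position: [501.8, 245.1, 140.5]
eef_rot: [0.001, 0.3, 0.954, 0.001]
ft_force: [0.6, -0.7, -0.7]
grip_width: 13.9
gripper_force: 40.0
time: 5.53
position: [500.8, 244.4, 138.4]
eef_rot: [-0.0, 0.632, 0.775, -0.001]
ft_force: [0.7, 0.3, -1.0]
grip_width: 13.7
gripper_force: 40.0
time: 6.03
position: [500.9, 244.7, 138.8]
eef_rot: [-0.0, 0.759, 0.651, -0.001]
ft_force: [-0.3, -0.1, -0.4]
grip_width: 13.9
gripper_force: 40.0
([-2.58, 2.55, 1.52], [-0.011, 0.012, 0.022])
```

```bash
python3 -m creep '[[[-0.5,0.5,0],[0,0,0]],[[-0.6,0.6,0],[0,0,0]],[[-0.6,0.6,0],[0,0,0]],[[-0.5,0.5,0.3],[0,0,0]],[[-0.38,0.35,0.3],[0,0,0]],[[0,0,0.3],[0,0,0]],[[0,0,0],[0,0,0]],[[0,0,0],[0,0,0]]]'
python3 - <<'E'
from h import *
pq=[532.4,-211.8,-1.727]
print(rel(place(pq,[-343,0,78])[0],pq[2]+np.pi))
s=manip.state();zb=s["position"][2]-34;print(zb)
t=eyes.read_camera("top")[:,:,::-1];sc=eyes.read_camera("scene")[:,:,::-1]
def crop(n,im,x,y,w,h,k):
    o=cv2.resize(im[y:y+h,x:x+w],None,fx=k,fy=k,interpolation=cv2.INTER_CUBIC)
    P=np.vstack([place(pq,[[-155.5,6,zb+22],[-155.5,-6,zb+22],[-155.5,0,zb]]),place(pq,[[-125.5,30,60],[-125.5,-30,60]])])
    for u in proj(n,P): cv2.circle(o,tuple(np.int32((u-[x,y]+.5)*k)),2,(255,0,255),-1)
    return o
a=crop("top",t,250,190,200,100,4); b=crop("scene",sc,140,210,130,75,4)
o=np.zeros((700,800,3),np.uint8);o[:400]=a;o[400:,:520]=b
cv2.imwrite("pics/p1.png",o[:600] if 0 else cv2.resize(o,(685,600)))
E
```

```text
time: 6.7
position: [584.9, 127.6, 102.8]
eef_rot: [-0.001, 0.76, 0.65, -0.001]
ft_force: [-0.7, 0.5, -0.4]
grip_width: 13.9
gripper_force: 40.0
([-0.011, 0.024, 0.621], [-0.024, 0.002, 0.015])
68.82567440966686
```

View pics/p1.png

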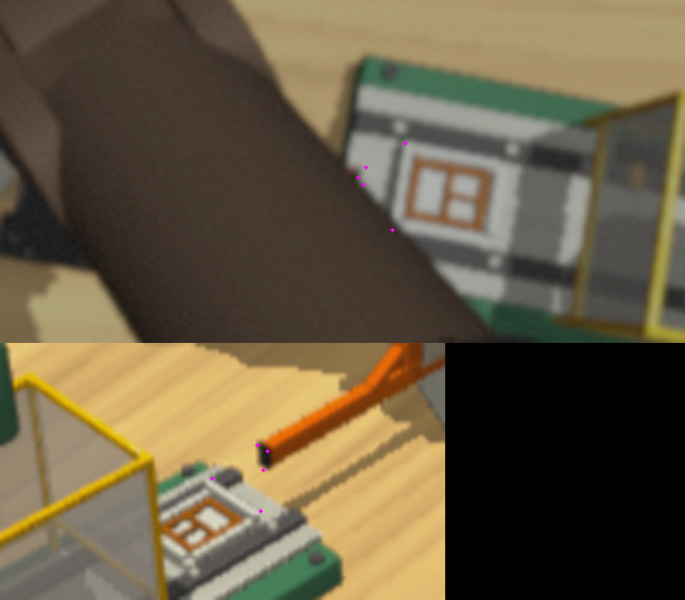

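The tip in the scene view is at (264,455) and matches the prediction. The carrier's rear wall edge also matches. Now I'll lower the stick and feed it forward.

```bash
cat > f.py <<'E'
from h import *
import sys
pq=np.array([532.4,-211.8,-1.727]);c,s=np.cos(pq[2]),np.sin(pq[2])
S=manip.state();d=S["position"][:2]-pq[:2];f=S["ft_force"]
F=-(c*f[0]+s*f[1])
w=S["eef_rot"];R=Rn.from_quat([w[1],w[2],w[3],w[0]]).as_matrix()
print("t %.2f tip x %.1f y %.1f z %.1f yaw %.2f push %.1f lat %.1f fz %.1f"%(S["time"],c*d[0]+s*d[1]+187.5,-s*d[0]+c*d[1],S["position"][2],np.degrees(np.arctan2(R[1,0],R[0,0])-pq[2])-180,F,-s*f[0]+c*f[1],f[2]))
sys.exit(len(sys.argv)>1 and F>float(sys.argv[1]))
E
python3 -m creep '[[[0,0,0.2],[0,0,0]],[[0,0,0.2],[0,0,0]],[[0,0.02,0.19],[0,0,0]],[[-0.1,0,0],[0,0,0]],[[-0.2,0,0],[0,0,0]],[[-0.1,0,0],[0,0,0]],[[0,0,0],[0,0,0]],[[0,0,0],[0,0,0]]]' >/dev/null
python3 f.py
python3 -m creep '[[[-0.05,0,0],[0,0,0]],[[-0.05,0,0],[0,0,0]],[[-0.04,0,0],[0,0,0]],[[-0.03,0,0],[0,0,0]],[[-0.03,0,0],[0,0,0]],[[-0.03,0,0],[0,0,0]],[[-0.03,0,0],[0,0,0]],[[-0.03,0,0],[0,0,0]]]' >/dev/null
python3 f.py
python3 -m creep '[[[-0.03,0,0],[0,0,0]],[[-0.03,0,0],[0,0,0]],[[-0.03,0,0],[0,0,0]],[[-0.03,0,0],[0,0,0]],[[-0.03,0,0],[0,0,0]],[[-0.03,0,0],[0,0,0]],[[-0.03,0,0],[0,0,0]],[[-0.03,0,0],[0,0,0]]]' >/dev/null
python3 f.py
```

```text
t 7.47 tip x -139.0 y 1.4 z 80.4 yaw -0.10 push -0.5 lat 0.6 fz -0.8
t 8.13 tip x -128.0 y 1.0 z 80.1 yaw -0.03 push 0.7 lat 0.2 fz -0.9
t 8.80 tip x -118.4 y 1.1 z 80.1 yaw -0.03 push 1.3 lat 1.1 fz -0.5
```

```bash
python3 -m creep '[[[-0.05,0,0.01],[0,0,0]],[[-0.08,0,0.01],[0,0,0]],[[-0.1,0,0.01],[0,0,0]],[[-0.1,0,0],[0,0,0]],[[-0.1,0,0],[0,0,0]],[[-0.1,0,0],[0,0,0]],[[-0.1,0,0],[0,0,0]],[[-0.1,0,0],[0,0,0]]]' >/dev/null
python3 f.py 6 && python3 -m creep '[[[-0.1,0,0],[0,0,0]],[[-0.1,0,0],[0,0,0]],[[-0.1,0,0],[0,0,0]],[[-0.1,0,0],[0,0,0]],[[-0.1,0,0],[0,0,0]],[[-0.08,0,0],[0,0,0]],[[-0.06,0,0],[0,0,0]],[[-0.04,0,0],[0,0,0]]]' >/dev/null
python3 f.py
```

```text
t 9.47 tip x -88.7 y 1.1 z 78.9 yaw -0.04 push 0.2 lat -0.3 fz -0.2
t 9.47 tip x -88.7 y 1.1 z 78.9 yaw -0.04 push 0.2 lat -0.3 fz -0.2False
```

Run:
```python
from h import *
t=eyes.read_camera("top")[:,:,::-1];sc=eyes.read_camera("scene")[:,:,::-1]
o=np.zeros((600,800,3),np.uint8);o[:300]=cv2.resize(t[200:275,340:540],None,fx=4,fy=4,interpolation=cv2.INTER_CUBIC);o[300:,:560]=cv2.resize(sc[225:325,100:287],(560,300),interpolation=cv2.INTER_CUBIC)
cv2.imwrite("pics/p2.png",o)
```

```text
(no output)
```

View pics/p2.png

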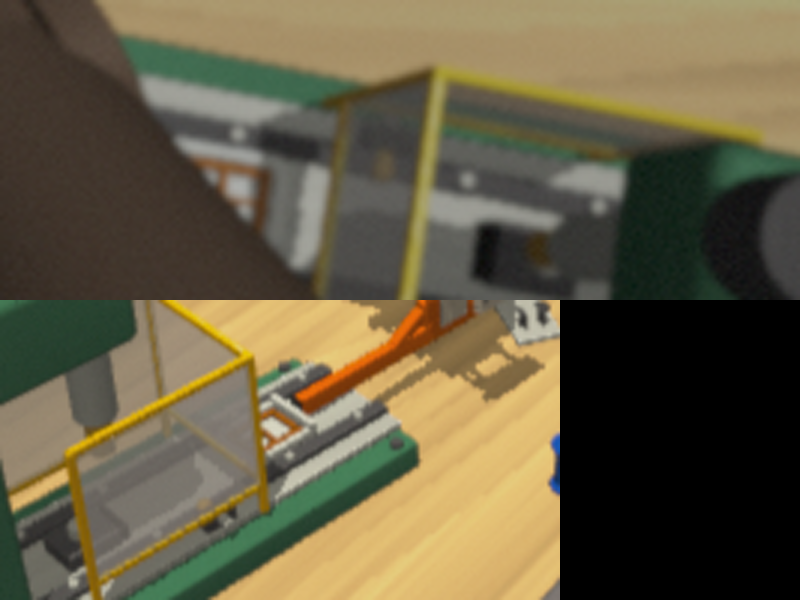

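The carrier moved with the stick: the buckle is now at about (235,185) in the top crop, from about (165,187), and the tip is against the rear wall in the scene view. The guard check had an exit-code bug, so I'll fix that and feed to just before the pin.

```bash
sed -i 's/sys.exit(.*/sys.exit(int(len(sys.argv)>1 and F>float(sys.argv[1])))/' f.py
python3 -c "
from f import *"
python3 - <<'E'
from h import *
pq=[532.4,-211.8,-1.727]
for z in (48,60,70):
    w=unproj("top",[458.7,262.5],z);d=w[:2]-pq[:2];print(z,np.cos(pq[2])*d[0]+np.sin(pq[2])*d[1])
E
python3 -m creep '[[[-0.05,0,0],[0,0,0]],[[-0.08,0,0],[0,0,0]],[[-0.1,0,0],[0,0,0]],[[-0.1,0,0],[0,0,0]],[[-0.1,0,0],[0,0,0]],[[-0.1,0,0],[0,0,0]],[[-0.1,0,0],[0,0,0]],[[-0.1,0,0],[0,0,0]]]' >/dev/null
python3 f.py 6 && python3 -m creep '[[[-0.08,0,0],[0,0,0]],[[-0.06,0,0],[0,0,0]],[[-0.05,0,0],[0,0,0]],[[-0.05,0,0],[0,0,0]],[[-0.05,0,0],[0,0,0]],[[-0.05,0,0],[0,0,0]],[[-0.04,0,0],[0,0,0]],[[-0.03,0,0],[0,0,0]]]' >/dev/null
python3 f.py
```

```text
t 9.57 tip x -88.0 y 1.1 z 78.8 yaw -0.10 push -0.7 lat -0.7 fz -1.4
48 102.36721945551848
60 97.15333526469647
70 92.80843177234482
t 10.23 tip x -59.5 y 1.1 z 78.9 yaw -0.04 push -0.1 lat 0.4 fz -0.2
t 10.90 tip x -43.4 y 1.1 z 78.9 yaw -0.04 push -0.2 lat -0.4 fz -1.0
```

```bash
python3 -m creep '[[[-0.03,0,0],[0,0,0]],[[-0.03,0,0],[0,0,0]],[[-0.03,0,0],[0,0,0]],[[-0.03,0,0],[0,0,0]],[[-0.03,0,0],[0,0,0]],[[-0.03,0,0],[0,0,0]]]' >/dev/null
python3 f.py 9 && python3 -m creep '[[[-0.03,0,0],[0,0,0]],[[-0.03,0,0],[0,0,0]],[[-0.03,0,0],[0,0,0]],[[-0.03,0,0],[0,0,0]]]' >/dev/null
python3 f.py 9 && python3 -m creep '[[[-0.03,0,0],[0,0,0]],[[-0.03,0,0],[0,0,0]],[[-0.03,0,0],[0,0,0]],[[-0.03,0,0],[0,0,0]]]' >/dev/null
python3 f.py 9 && python3 -m creep '[[[-0.03,0,0],[0,0,0]],[[-0.03,0,0],[0,0,0]],[[-0.03,0,0],[0,0,0]],[[-0.03,0,0],[0,0,0]]]' >/dev/null
python3 f.py 9 && python3 -m creep '[[[-0.03,0,0],[0,0,0]],[[-0.03,0,0],[0,0,0]],[[-0.03,0,0],[0,0,0]],[[-0.03,0,0],[0,0,0]]]' >/dev/null
python3 f.py 9 && python3 -m creep '[[[-0.03,0,0],[0,0,0]],[[-0.03,0,0],[0,0,0]],[[-0.03,0,0],[0,0,0]],[[-0.03,0,0],[0,0,0]]]' >/dev/null
python3 f.py
```

```text
t 11.40 tip x -36.3 y 1.0 z 78.9 yaw -0.03 push 0.7 lat -0.3 fz -1.5
t 11.73 tip x -31.5 y 1.0 z 78.9 yaw -0.03 push 0.5 lat 1.2 fz -1.8
t 12.07 tip x -27.0 y 1.0 z 79.0 yaw -0.03 push 1.4 lat -0.7 fz -0.3
t 12.40 tip x -22.3 y 1.0 z 79.0 yaw -0.01 push 2.8 lat 0.4 fz -0.2
t 12.73 tip x -17.1 y 0.9 z 78.8 yaw -0.04 push 2.6 lat -1.0 fz -0.7
t 13.07 tip x -12.2 y 0.9 z 78.9 yaw -0.04 push 2.2 lat -0.7 fz -1.8
```

```bash
python3 -m creep '[[[-0.03,0,0],[0,0,0]],[[-0.03,0,0],[0,0,0]],[[-0.03,0,0],[0,0,0]],[[-0.03,0,0],[0,0,0]],[[-0.03,0,0],[0,0,0]],[[-0.03,0,0],[0,0,0]]]' >/dev/null
python3 f.py 8 && python3 -m creep '[[[-0.03,0,0],[0,0,0]],[[-0.03,0,0],[0,0,0]],[[-0.03,0,0],[0,0,0]],[[-0.03,0,0],[0,0,0]]]' >/dev/null
python3 f.py 8 && python3 -m creep '[[[-0.02,0,0],[0,0,0]],[[-0.02,0,0],[0,0,0]],[[-0.02,0,0],[0,0,0]],[[-0.01,0,0],[0,0,0]]]' >/dev/null
python3 f.py 8 && python3 -m creep '[[[-0.02,0,0],[0,0,0]],[[-0.01,0,0],[0,0,0]],[[-0.01,0,0],[0,0,0]],[[0,0,0],[0,0,0]]]' >/dev/null
python3 f.py 8 && python3 -m creep '[[[-0.02,0,0],[0,0,0]],[[-0.01,0,0],[0,0,0]],[[-0.01,0,0],[0,0,0]],[[0,0,0],[0,0,0]]]' >/dev/null
python3 f.py 8 && python3 -m creep '[[[-0.02,0,0],[0,0,0]],[[-0.01,0,0],[0,0,0]],[[-0.01,0,0],[0,0,0]],[[0,0,0],[0,0,0]]]' >/dev/null
python3 f.py
```

```text
t 13.57 tip x -5.1 y 1.0 z 78.9 yaw -0.03 push 1.9 lat -1.3 fz -1.3
t 13.90 tip x -0.3 y 1.0 z 78.9 yaw -0.03 push 2.7 lat -1.8 fz -0.8
t 14.23 tip x 2.6 y 1.0 z 78.9 yaw -0.04 push 1.3 lat -0.7 fz -0.6
t 14.57 tip x 4.2 y 1.0 z 78.9 yaw -0.04 push 2.1 lat -0.2 fz -0.9
t 14.90 tip x 5.7 y 1.0 z 78.9 yaw -0.04 push 1.0 lat -0.6 fz -1.6
t 15.23 tip x 7.4 y 1.0 z 78.9 yaw -0.04 push 2.3 lat -0.9 fz -1.8
```

```bash
python3 -m creep '[[[-0.02,0,0],[0,0,0]],[[-0.01,0,0],[0,0,0]],[[-0.01,0,0],[0,0,0]],[[0,0,0],[0,0,0]]]' >/dev/null
python3 f.py 5 && python3 -m creep '[[[-0.02,0,0],[0,0,0]],[[-0.01,0,0],[0,0,0]],[[-0.01,0,0],[0,0,0]],[[0,0,0],[0,0,0]]]' >/dev/null && 
python3 f.py 5 && python3 -m creep '[[[-0.02,0,0],[0,0,0]],[[-0.01,0,0],[0,0,0]],[[-0.01,0,0],[0,0,0]],[[0,0,0],[0,0,0]]]' >/dev/null &&
python3 f.py 5 && python3 -m creep '[[[-0.02,0,0],[0,0,0]],[[-0.01,0,0],[0,0,0]],[[-0.01,0,0],[0,0,0]],[[0,0,0],[0,0,0]]]' >/dev/null &&
python3 f.py 5 && python3 -m creep '[[[-0.02,0,0],[0,0,0]],[[-0.01,0,0],[0,0,0]],[[-0.01,0,0],[0,0,0]],[[0,0,0],[0,0,0]]]' >/dev/null &&
python3 f.py 5 && python3 -m creep '[[[-0.02,0,0],[0,0,0]],[[-0.01,0,0],[0,0,0]],[[-0.01,0,0],[0,0,0]],[[0,0,0],[0,0,0]]]' >/dev/null &&
python3 f.py 5 && python3 -m creep '[[[-0.02,0,0],[0,0,0]],[[-0.01,0,0],[0,0,0]],[[-0.01,0,0],[0,0,0]],[[0,0,0],[0,0,0]]]' >/dev/null &&
python3 f.py 5 && python3 -m creep '[[[-0.02,0,0],[0,0,0]],[[-0.01,0,0],[0,0,0]],[[-0.01,0,0],[0,0,0]],[[0,0,0],[0,0,0]]]' >/dev/null
echo end; python3 f.py
```

```text
t 15.57 tip x 9.0 y 1.0 z 78.9 yaw -0.04 push 1.9 lat -0.2 fz -0.8
t 15.90 tip x 10.5 y 1.0 z 78.9 yaw -0.04 push 1.7 lat -0.7 fz -0.6
t 16.23 tip x 12.1 y 1.0 z 78.9 yaw -0.04 push 1.4 lat -1.3 fz -1.0
t 16.57 tip x 13.8 y 1.0 z 78.9 yaw -0.04 push 1.9 lat -1.3 fz -1.7
t 16.90 tip x 15.4 y 1.0 z 78.9 yaw -0.04 push 1.6 lat -0.1 fz -0.1
t 17.23 tip x 16.9 y 1.0 z 78.9 yaw -0.04 push 2.3 lat -1.5 fz -0.5
t 17.57 tip x 18.6 y 1.0 z 78.9 yaw -0.05 push 1.6 lat -0.7 fz -0.6
end
t 17.90 tip x 20.2 y 1.0 z 78.9 yaw -0.04 push 1.8 lat -0.8 fz -0.5
```

```bash
python3 -m creep '[[[-0.02,0,0],[0,0,0]],[[-0.01,0,0],[0,0,0]],[[-0.01,0,0],[0,0,0]],[[0,0,0],[0,0,0]]]' >/dev/null
python3 f.py 5 && python3 -m creep '[[[-0.02,0,0],[0,0,0]],[[-0.01,0,0],[0,0,0]],[[-0.01,0,0],[0,0,0]],[[0,0,0],[0,0,0]]]' >/dev/null && 
python3 f.py 5 && python3 -m creep '[[[-0.02,0,0],[0,0,0]],[[-0.01,0,0],[0,0,0]],[[-0.01,0,0],[0,0,0]],[[0,0,0],[0,0,0]]]' >/dev/null &&
python3 f.py 5 && python3 -m creep '[[[-0.02,0,0],[0,0,0]],[[-0.01,0,0],[0,0,0]],[[-0.01,0,0],[0,0,0]],[[0,0,0],[0,0,0]]]' >/dev/null &&
python3 f.py 5 && python3 -m creep '[[[-0.02,0,0],[0,0,0]],[[-0.01,0,0],[0,0,0]],[[-0.01,0,0],[0,0,0]],[[0,0,0],[0,0,0]]]' >/dev/null &&
python3 f.py 5 && python3 -m creep '[[[-0.02,0,0],[0,0,0]],[[-0.01,0,0],[0,0,0]],[[-0.01,0,0],[0,0,0]],[[0,0,0],[0,0,0]]]' >/dev/null &&
python3 f.py 5 && python3 -m creep '[[[-0.02,0,0],[0,0,0]],[[-0.01,0,0],[0,0,0]],[[-0.01,0,0],[0,0,0]],[[0,0,0],[0,0,0]]]' >/dev/null &&
python3 f.py 5 && python3 -m creep '[[[-0.02,0,0],[0,0,0]],[[-0.01,0,0],[0,0,0]],[[-0.01,0,0],[0,0,0]],[[0,0,0],[0,0,0]]]' >/dev/null
echo end; python3 f.py
```

```text
t 18.23 tip x 21.8 y 1.0 z 78.9 yaw -0.04 push 2.3 lat -0.9 fz -1.5
t 18.57 tip x 23.4 y 1.0 z 78.9 yaw -0.04 push 1.7 lat 0.8 fz -0.8
t 18.90 tip x 24.9 y 1.0 z 78.9 yaw -0.04 push 2.2 lat -0.5 fz -0.5
t 19.23 tip x 26.6 y 1.0 z 78.9 yaw -0.05 push 1.9 lat 0.1 fz -1.3
t 19.57 tip x 28.1 y 1.0 z 78.9 yaw -0.04 push 2.0 lat -0.6 fz -1.3
t 19.90 tip x 29.7 y 1.0 z 78.9 yaw -0.04 push 1.4 lat -1.0 fz -0.3
t 20.23 tip x 31.0 y 1.0 z 79.0 yaw -0.03 push 3.2 lat -1.1 fz -0.3
end
t 20.57 tip x 31.6 y 1.1 z 79.1 yaw 0.01 push 5.8 lat -1.6 fz 0.4
```

The stop was reached at a tip x of about 30.5 mm. I'll build the force up gradually.

```bash
python3 -m creep '[[[-0.02,0,0],[0,0,0]],[[-0.02,0,0],[0,0,0]],[[0,0,0],[0,0,0]]]' >/dev/null
python3 f.py 9.5 && python3 -m creep '[[[-0.02,0,0],[0,0,0]],[[-0.01,0,0],[0,0,0]],[[0,0,0],[0,0,0]]]' >/dev/null; python3 f.py
```

```text
t 20.82 tip x 32.4 y 1.2 z 79.3 yaw 0.05 push 8.6 lat -1.5 fz 0.8
t 21.07 tip x 32.7 y 1.2 z 79.4 yaw 0.08 push 10.4 lat -1.8 fz 2.1
```

```bash
python3 -m creep '[[[-0.02,0,0],[0,0,0]],[[-0.005,0,0],[0,0,0]],[[0,0,0],[0,0,0]],[[0,0,0],[0,0,0]]]' >/dev/null; python3 f.py
python3 -m creep '[[[0,0,0],[0,0,0]],[[0,0,0],[0,0,0]],[[0,0,0],[0,0,0]],[[0,0,0],[0,0,0]]]' >/dev/null; python3 f.py
```

```text
t 21.40 tip x 33.1 y 1.3 z 79.4 yaw 0.10 push 12.4 lat -1.3 fz 1.3
t 21.73 tip x 33.1 y 1.2 z 79.4 yaw 0.10 push 12.6 lat -1.9 fz 0.6
```

```bash
python3 -m creep '[[[0,0,0],[0,0,0]],[[0,0,0],[0,0,0]],[[0,0,0],[0,0,0]],[[0,0,0],[0,0,0]],[[0,0,0],[0,0,0]],[[0,0,0],[0,0,0]],[[0,0,0],[0,0,0]],[[0,0,0],[0,0,0]]]' >/dev/null; python3 f.py
python3 -m creep '[[[0.02,0,0],[0,0,0]],[[0.03,0,0],[0,0,0]],[[0.05,0,0],[0,0,0]],[[0.1,0,0],[0,0,0]],[[0.2,0,0],[0,0,0]],[[0.3,0,0],[0,0,0]],[[0.4,0,0],[0,0,0]],[[0.4,0,0],[0,0,0]]]' >/dev/null; python3 f.py
python3 -m creep '[[[0.5,0,0],[0,0,0]],[[0.5,0,0],[0,0,0]],[[0.5,0,0],[0,0,0]],[[0.5,0,0],[0,0,0]],[[0.5,0,0],[0,0,0]],[[0.5,0,0],[0,0,0]],[[0.4,0,0],[0,0,0]],[[0.2,0,0],[0,0,0]]]' >/dev/null; python3 f.py
```

```text
t 22.40 tip x 33.2 y 1.2 z 79.4 yaw 0.10 push 12.0 lat -2.0 fz 2.0
t 23.07 tip x -24.3 y 1.1 z 78.9 yaw -0.07 push 0.8 lat 1.1 fz -0.2
t 23.73 tip x -171.2 y 0.4 z 79.1 yaw 0.15 push 0.6 lat -0.1 fz -1.2
```

```bash
python3 -m creep '[[[0.1,0,-0.4],[0,0,0]],[[0,0,-0.5],[0,0,0]],[[0,0,-0.5],[0,0,0]],[[0,0,-0.2],[0,0,-0.4]],[[0,0,0],[0,0,-0.9]],[[0,0,0],[0,0,-0.9]],[[0,0,0],[0,0,-0.9]],[[0,0,0],[0,0,-0.9]]]' >/dev/null
python3 -m creep '[[[0,0,0],[0,0,-0.9]],[[0,0,0],[0,0,-0.9]],[[0,0,0],[0,0,-0.9]],[[0,0,0],[0,0,-0.9]],[[0,0,0],[0,0,-0.9]],[[0,0,0],[0,0,-0.9]],[[0,0,0],[0,0,-0.9]],[[0,0,0],[0,0,-0.4]]]'
python3 -c "
from h import *
a=2*np.arctan2(.95397,.2999);print(a,rel([501.6,245.1,100],a))"
```

```text
time: 25.07
position: [589.3, 142.1, 142.7]
eef_rot: [-0.0, 0.297, 0.955, -0.0]
ft_force: [-0.3, -0.1, -0.4]
grip_width: 13.7
gripper_force: 40.0
2.532416612678101 ([3.265, 0.881, 1.065], [-0.008, 0.002, 0.066])
```

```bash
python3 -m creep '[[[0.5,0.15,0],[0,0,0.06]],[[0.7,0.2,0],[0,0,0]],[[0.7,0.2,0],[0,0,0]],[[0.7,0.2,0],[0,0,0]],[[0.5,0.1,0.3],[0,0,0]],[[0.165,0.03,0.4],[0,0,0]],[[0,0,0.36],[0,0,0]],[[0,0,0],[0,0,0]]]' >/dev/null
python3 - <<'E'
from h import *
a=2*np.arctan2(.95397,.2999);print(rel([501.6,245.1,40],a))
zb=manip.state()["position"][2]-34
sc=eyes.read_camera("scene")[:,:,::-1]; p=manip.state()["position"]; sq=[p[0]+55*np.cos(a+np.pi),p[1]+55*np.sin(a+np.pi),a-np.pi]
k=6;x,y,w,h=225,170,80,80
def crop(x,y,w,h,k):return cv2.resize(sc[y:y+h,x:x+w],None,fx=k,fy=k,interpolation=cv2.INTER_CUBIC)
o=crop(x,y,w,h,k)
for P in ([132.5,6,zb+22],[132.5,-6,zb+22],[132.5,-6,zb],[132.5,6,zb],[-132.5,0,zb+22]):
    cv2.circle(o,tuple(np.int32((proj("scene",place(sq,P))[0]-[x,y]+.5)*k)),2,(255,0,255),-1)
g=crop(100,225,75,100,4)
c=np.zeros((480,800,3),np.uint8);c[:,:480]=o;c[:400,490:790]=g;cv2.imwrite("pics/r1.png",c)
E
```

```text
([-0.022, 0.0, 1.455], [-0.037, -0.01, -0.028])
```

View pics/r1.png

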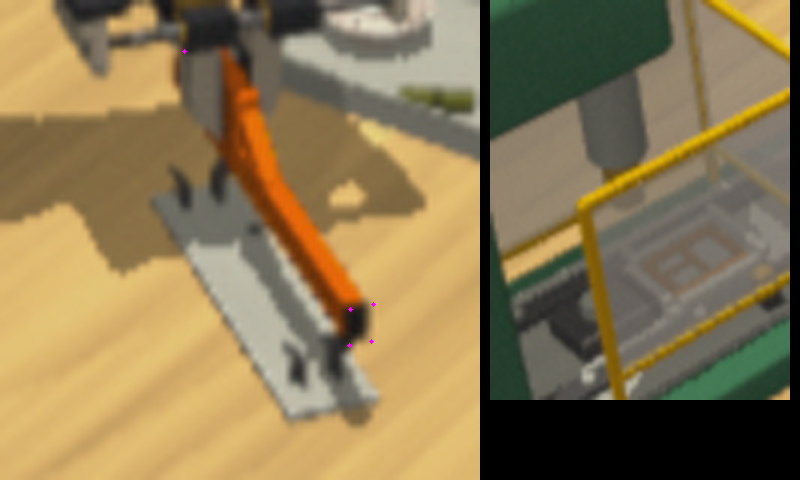

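The stick still sits in the grip as it did at first, with the tip face at (357,321), about 1 px from the prediction. The carrier stands at the stop with the buckle in its nest. I'll lower into the rest.

```bash
python3 -m creep '[[[-0.022,0,0.3],[0,0,-0.02]],[[0,0,0.3],[0,0,0]],[[0,0,0.2],[0,0,0]],[[0,0,0.1],[0,0,0]],[[0,0,0.1],[0,0,0]],[[0,0,0],[0,0,0]]]'
python3 -c "
from h import *
a=2*np.arctan2(.95397,.2999);print(rel([501.6,245.1,40],a))"
python3 -m creep '[[[0,0,0.1],[0,0,0]],[[0,0,0.1],[0,0,0]],[[0,0,0.1],[0,0,0]],[[0,0,0.06],[0,0,0]],[[0,0,0.03],[0,0,0]],[[0,0,0],[0,0,0]],[[0,0,0],[0,0,0]]]'
python3 -c "
from h import *
a=2*np.arctan2(.95397,.2999);print(rel([501.6,245.1,40],a))"
```

```text
time: 26.28
position: [503.1, 245.7, 59.7]
eef_rot: [-0.0, 0.301, 0.954, -0.0]
ft_force: [-0.6, -0.2, -0.3]
grip_width: 13.9
gripper_force: 40.0
([0.023, -0.034, 0.493], [-0.009, -0.005, -0.021])
time: 26.87
position: [503.3, 246.0, 44.9]
eef_rot: [-0.0, 0.301, 0.954, -0.0]
ft_force: [0.9, 0.0, -0.7]
grip_width: 14.1
gripper_force: 40.0
([0.021, -0.043, 0.121], [-0.002, -0.001, -0.018])
```

```bash
python3 -m creep '[[[0.02,-0.03,0.05],[0,0,0]],[[0,-0.01,0.04],[0,0,0]],[[0,0,0.02],[0,0,0]],[[0,0,0],[0,0,0]],[[0,0,0],[0,0,0]]]'
```

```text
time: 27.28
position: [501.9, 245.5, 40.8]
eef_rot: [0.0, 0.301, 0.954, 0.0]
ft_force: [-1.3, 1.0, 2.4]
grip_width: 13.8
gripper_force: 40.0
```

Seated (slight upward force, z = 40.8). Now I'll open the gripper and then rise.

```bash
python3 -m creep '[[[0,0,0],[0,0,0]],[[0,0,0],[0,0,0]],[[0,0,0],[0,0,0]],[[0,0,0],[0,0,0]],[[0,0,0],[0,0,0]],[[0,0,0],[0,0,0]]]' 50
python3 -m creep '[[[0,0,-0.2],[0,0,0]],[[0,0,-0.5],[0,0,0]],[[0,0,-0.6],[0,0,0]],[[0,0,-0.7],[0,0,0]],[[0,0,-0.8],[0,0,0]],[[0,0,-0.8],[0,0,0]],[[0,0,-0.4],[0,0,0]],[[0,0,0],[0,0,0]]]'
python3 - <<'E'
from h import *
sc=eyes.read_camera("scene")[:,:,::-1];w=eyes.read_camera("wrist")[:,:,::-1]
c=np.zeros((480,800,3),np.uint8);c[:400,:400]=cv2.resize(sc[180:245,235:300],(400,400),interpolation=cv2.INTER_CUBIC)
c[:400,400:]=cv2.resize(w[100:380,140:420],(400,400));cv2.imwrite("pics/r2.png",c)
E
```

```text
time: 27.78
position: [501.9, 245.0, 40.4]
eef_rot: [-0.0, 0.301, 0.954, -0.0]
ft_force: [-0.0, -0.1, 0.5]
grip_width: 48.1
gripper_force: 0.0
time: 28.45
position: [503.2, 246.8, 205.2]
eef_rot: [0.002, 0.301, 0.954, 0.002]
ft_force: [1.4, 0.9, 0.1]
grip_width: 49.9
gripper_force: 0.0
```

View pics/r2.png

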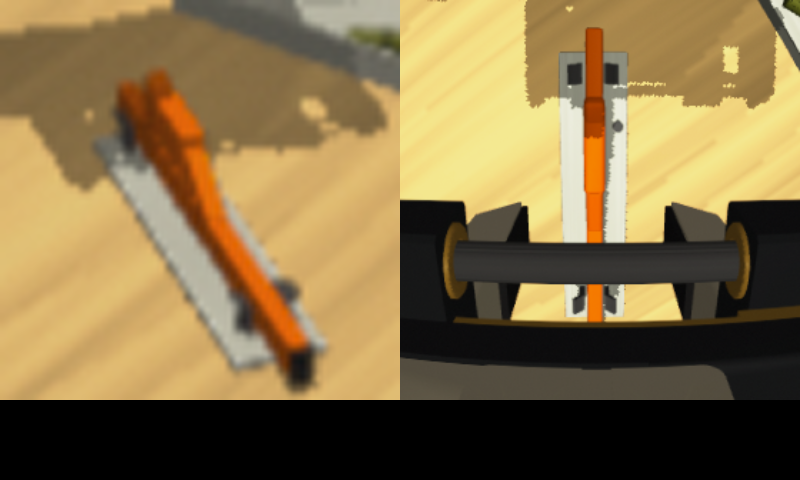

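The stick is upright in both saddles the same way round, with its black tip at (298,362), and the gripper is clear. I'm handing the job in.

```bash
python3 -c "
from workcell import manip
print(manip.finish_job())"
```

```text
the job is handed in; nothing more can be done
None
```

The carrier was pushed against the back stop and held there at about 12 N for about a second, the buckle stayed in its nest, the stick is back upright in its rest and released, and the job is handed in; no verdict came back.

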